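# Stand the fallen bottle and lantern globe back on their mats

## Robot

A 7-joint arm with a two-finger parallel gripper is mounted at the origin on the work surface. World frame = base frame: x ahead of the robot, y to its left, z up, the work surface at z = 0. Lengths are in m, angles in rad, forces in N, time in s.
With the tool pointing down it reaches from about 0.4 to 0.85 m from the base axis. Payload 10.4 kg.
Tool frame: the origin (TCP) lies midway between the tips of the shut fingers; the grasp point (between the pads) lies 19 mm behind it; z points along the fingers, x is the direction in which the jaws open and shut, and the axes are right-handed (so a half turn about z gives the same grasp; the last joint's range is limited). The gripper opens to 85 mm and grips with 20 to 120 N. Pads are 22 mm wide; open, the fingers measure 114 mm over their backs; the gripper's body (76 mm by 85 mm) begins 54 mm behind the grasp point. The pads swing forward as they close: fully open they stand 13 mm farther back than shut.
Start: joints at [-1.202, 0.332, -0.065, 1.46, 0.022, 1.35, -0.088], TCP at [0.239, 0.578, 0.231] pointing down, gripper open.
Joint ranges: [-2.6, 2.6], [-0.5, 2.12], [-1.47, 1.34], [0.16, 2.42], [-1.27, 4.41], [0.06, 2.06], [-2.6, 2.6]. Speed limits (rad/s): [2.22, 2.22, 2.79, 2.79, 3.14, 3.14, 3.14].

## Interface

Orientations are given as a unit quaternion [x, y, z, w].
In Python, from workcell import monitor, eyes, ticket, models gives the robot as it stands.
- The arm moves only by the tool servo_tool, never from a script. Its argument "motion" is a list of rows, each a list of 7 numbers: the opening, from 0 (shut) to 1 (fully open), then the shift along the tool's x, y, z in m, then the turn, a rotation vector about the tool's x, y, z in degrees. In form: [[fingers, tx, ty, tz, rx, ry, rz], ...]. A call has 1 to 20 rows; each row is the pose to reach, as a shift and turn from the pose commanded when the call began, along the tool's axes at that moment; what a row does not reach only later rows make up. A row lasts 1/8 s, in which the tool goes at most 62.5 mm and 10.7 degrees, less where a joint would pass 70% of its speed; a pose out of reach is approached as far as the arm can. A call with a gripper value outside its range is refused whole. The fingers move at their own pace and stop on an object; "grip_force" is the grip in N (left out, the last holds). Time passes only in rows, so rows that repeat a pose let the fingers close. It gives the time, the measured TCP pose, the force and the opening at its end, in the units of the state.
- monitor.get_obs(): the state, without advancing time (a new reading comes with each control period).
- eyes.camera(name): name is "scene" or "top"; returns (picture, depth): 420x560x3 uint8, blue, green, red; 420x560 float32, m along the optical axis (not along the pixel's ray), 0 where there is no reading.
- eyes.camera_info(name): a dict with "intrinsics" (3x3 intrinsics, pixels), "extrinsics" (4x4, takes a point from world to camera coordinates). Camera axes: x right, y down, z forward; pixel columns grow to the right and rows downward; lengths in m; the calibration is good to about 2 mm. A picture is of the moment at which its call begins. camera_info takes no time and is no camera call.
- ticket.hand_in(): hands the job in, once; it reports no verdict.
Trained networks look in the newest picture that a camera, given by its name, has taken for a name from the list of things; names that differ only in an ending like _2 or _b are one class to them, and where a whole thing is asked for, a point or a joint stands for the part that bears it (a point fixed in the world has none). Each returns a list of dicts, best first, with "confidence" (0 to 1); they miss things now and then, are a little off and sometimes report something else, mostly with a low value. They report only what shows in the picture. A call takes as long as a camera call. They do not tell look-alikes from the thing itself.
- models.boxes_of(camera, thing): "point" ([x, y, z] in m, in the coordinates of the camera as it stood for that picture, good to about 4 mm: the middle of the surface that is visible of it).
The state is a dict: "clock": time; "joint_pos": joint angles; "joint_velocities": joint speeds; "tau": joint torques, N m; "position": TCP position; "ee_rot": TCP orientation; "ft_force": force on the tool from outside, world axes, zero at the start; "torque": the same for the moment, N m; "grip_width": opening from 0.0 (shut) to 1.0 (fully open).
Only numpy, scipy, OpenCV 4.12 (cv2) and the standard library are available. Lean on these libraries where they do the work, as an engineer would, in place of code of your own. Each camera call takes 0.05 s, during which the arm holds its last target. There are 200 camera calls.

## Task

The white vitamin bottle and the glass lantern globe have been knocked over on the bench. Stand the bottle upright, cap up, on the round cork mat, and stand the globe upright, wide end down, on the square rubber mat, each well centred; the globe is glass, so lower it all the way before letting go and do not let it drop, tip over or roll away. Leave everything else on the bench where it is.

Things in the scene. Friction and masses are not known exactly. Their poses are not given: they have to be found in the camera images.
- bottle_mid (a point): centre (half-way up, on the axis) of the closed white plastic vitamin bottle with a green label band and a ribbed white cap; 120 mm long, body a straight cylinder of 62 mm diameter from the bottom end to 84 mm from the bottom, then a short shoulder, and a cap of 52 mm diameter over the last 26 mm. The z axis runs along the bottle from bottom to cap. About 160 g. It starts lying on its side, its cap end more or less towards the robot
- globe_mid (a point): centre (half-way along, on the axis) of the clear glass lantern globe, a hollow barrel open at both ends, 114 mm long: wide bottom end 54 mm across, straight belly of 64 mm diameter from 19 to 81 mm from the bottom end, then tapering to the narrow top end, 42 mm across; a thin green ring marks each rim. The z axis runs from the wide bottom end to the narrow top end. About 160 g. It starts lying on its side, its narrow end more or less towards the robot
- cork_top (a point): centre of the top face of the round cork mat, 110 mm across and 4 mm thick, fixed to the bench; z is up
- rubber_top (a point): centre of the top face of the square dark rubber mat with a grey middle, 110 mm a side and 4 mm thick, fixed to the bench; z is up
- tent_stake: bystander: three-winged aluminium tent stake about 190 mm long and 18 mm high lying between the mats, along its x axis; origin at the middle of its underside
- cleat_case: bystander: red and black plastic ice grip cleat case, 90 (x) by 150 (y) by 49 mm (z), beyond the mats; origin at the centre of its underside
- lantern_base: bystander: green lantern fuel base with a brass burner, 124 mm across, 69 mm high, near the robot on the right; origin at the centre of its underside
- thermos: bystander: steel vacuum flask with a black cap, 74 mm across, 147 mm high, near the robot on the left; origin at the centre of its underside
- basket_left: square woven wooden basket, 240 by 240 mm, 130 mm high, fixed on the left of the bench centre; origin at the centre of its underside
- basket_right: square woven wooden basket, 240 by 240 mm, 130 mm high, fixed on the right of the bench centre; origin at the centre of its underside
- boot_brush: bystander: wooden boot brush 200 (x) by 55 (y) by 47 mm (z) lying beyond the left mat, beside the left basket; origin at the centre of its underside
Things that resemble listed ones, but are neither listed nor needed, are in the scene too. What is shaped like the part that bears globe_mid but turquoise is not meant.

How it is judged:
At the end, for the whole second after the job is handed in: The bottle stands cap up (within 0.1 rad of upright) on the round cork mat and the globe stands wide end down (within 0.1 rad) on the square rubber mat, each with its axis within 25 mm of its mat's centre, resting on the mat, let go and still (angle between each of bottle_mid, globe_mid's own z axis and vertical below 0.1 rad and horizontal distance between bottle_mid and cork_top below 0.025 m and z of bottle_mid in the frame of cork_top below 0.066 m and linear speed of each of bottle, globe below 0.02 m/s and horizontal distance between globe_mid and rubber_top below 0.025 m and z of globe_mid in the frame of rubber_top below 0.063 m); the robot touches nothing.
It fails at once if the globe is dropped, tips over or rolls away (moving faster than 0.35 m/s while not held) (contact force between globe and the fingers below 0.1 N and linear speed of globe above 0.35 m/s).
It fails at once if a bystander is displaced by more than 30 mm (distance of any of tent_stake, cleat_case, lantern_base, thermos, boot_brush from where it was at the start of the episode above 0.03 m).
It also fails if it takes over 72 s, if anything falls off the work surface, if the arm or the gripper's body presses on something with over 40 N, if the wrist force passes 120 N, or if a joint passes its speed limit or range.

## Working session

There is one attempt and no reset: what is moved stays moved. The work goes in short steps, Python scripts to look and compute and a tool call to move; the robot and the scene stay as the last step left them, time stands still between calls to the robot, and variables do not carry over. Pictures are saved under pics/ and viewed, about 8 in all and at most 12, crops included, and the job is handed in when it is done.

Besides the shell and the picture viewer there is one more tool, called as name(argument=value, ...), one argument or row to a line, values as JSON. servo_tool: Moves the arm, as the interface text tells. Its arguments: {"type":"object","properties":{"motion":{"type":"array"},"grip_force":{"type":"number"}},"required":["motion"]}

```bash
mkdir -p pics; ls
cat > h.py <<'E'
import numpy as np,cv2
from workcell import monitor,eyes,ticket,models
def cam(n):
    p,d=eyes.camera(n); i=eyes.camera_info(n); return p,d,np.array(i["intrinsics"]),np.array(i["extrinsics"])
def w(E,pc): return (np.linalg.inv(E)@np.r_[pc,1])[:3]
def cloud(d,K,E):
    v,u=np.mgrid[:d.shape[0],:d.shape[1]]
    P=np.stack([(u-K[0,2])/K[0,0]*d,(v-K[1,2])/K[1,1]*d,d,np.ones_like(d)],-1)
    return (P@np.linalg.inv(E).T)[...,:3]
def px(K,E,p):
    q=E@np.r_[p,1]; q=K@q[:3]; return q[:2]/q[2]
E
python3 - <<'E'
from h import *
np.set_printoptions(precision=3,suppress=True)
o=monitor.get_obs();print({k:o[k] for k in("clock","position","ee_rot","grip_width")})
for n in("top","scene"):
    p,d,K,E=cam(n);cv2.imwrite(f"pics/{n}0.png",p);np.savez(f"{n}0.npz",p=p,d=d,K=K,E=E)
    for t in("bottle_mid","globe_mid","cork_top","rubber_top","tent_stake","lantern_base","thermos","boot_brush","cleat_case","basket_left","basket_right"):
        try:
            for r in models.boxes_of(n,t)[:3]: print(n,t,round(r["confidence"],2),w(E,r["point"]),px(K,E,w(E,r["point"])).round())
        except Exception as e: print(n,t,e)
print(monitor.get_obs()["clock"])
E
```

```text
pics
{'clock': 0.0, 'position': array([0.239, 0.577, 0.231]), 'ee_rot': array([ 0.831,  0.556, -0.001,  0.   ]), 'grip_width': 1.0020360480003145}
top bottle_mid 0.66 [ 0.547 -0.471  0.08 ] [417. 203.]
top bottle_mid 0.59 [ 0.493 -0.174  0.059] [327. 223.]
top globe_mid 0.72 [0.269 0.203 0.059] [214. 294.]
top globe_mid 0.64 [0.459 0.158 0.06 ] [227. 235.]
top globe_mid 0.46 [0.573 0.48  0.071] [130. 203.]
top cork_top 0.93 [ 0.658 -0.116  0.002] [307. 179.]
top rubber_top 0.56 [0.66  0.107 0.003] [243. 180.]
top rubber_top 0.46 [0.343 0.457 0.136] [129. 271.]
top tent_stake 0.45 [ 0.312 -0.433  0.047] [408. 276.]
top tent_stake 0.15 [ 0.543 -0.471  0.079] [417. 205.]
top lantern_base 0.76 [ 0.314 -0.436  0.05 ] [409. 275.]
top lantern_base 0.19 [0.345 0.455 0.136] [130. 271.]
top thermos 0.68 [0.342 0.453 0.136] [131. 272.]
top boot_brush 0.69 [0.717 0.258 0.047] [198. 162.]
top boot_brush 0.22 [ 0.606 -0.004  0.004] [275. 194.]
top cleat_case 0.89 [0.791 0.01  0.052] [270. 139.]
top cleat_case 0.6 [0.663 0.108 0.002] [243. 179.]
top basket_left 0.7 [0.569 0.482 0.072] [129. 204.]
top basket_right 0.57 [ 0.546 -0.47   0.079] [417. 204.]
scene bottle_mid 0.6 [ 0.525 -0.176  0.054] [216. 225.]
scene globe_mid 0.9 [0.486 0.158 0.046] [312. 207.]
scene globe_mid 0.69 [0.293 0.203 0.047] [311. 171.]
scene cork_top 0.59 [ 0.658 -0.12   0.003] [239. 264.]
scene cork_top 0.57 [ 0.561 -0.467  0.084] [123. 238.]
scene cork_top 0.35 [ 0.314 -0.432  0.054] [137. 193.]
scene tent_stake 0.71 [ 0.614 -0.006  0.005] [272. 248.]
scene lantern_base 0.59 [ 0.313 -0.432  0.056] [137. 192.]
scene thermos 0.9 [0.365 0.464 0.112] [388. 161.]
scene boot_brush 0.84 [0.739 0.252 0.046] [361. 258.]
scene cleat_case 0.98 [0.815 0.011 0.048] [290. 287.]
scene cleat_case 0.38 [ 0.66  -0.122  0.003] [239. 264.]
scene basket_left 0.88 [0.58  0.472 0.082] [411. 207.]
scene basket_right 0.61 [ 0.559 -0.465  0.085] [124. 237.]
1.2
```

View pics/top0.png

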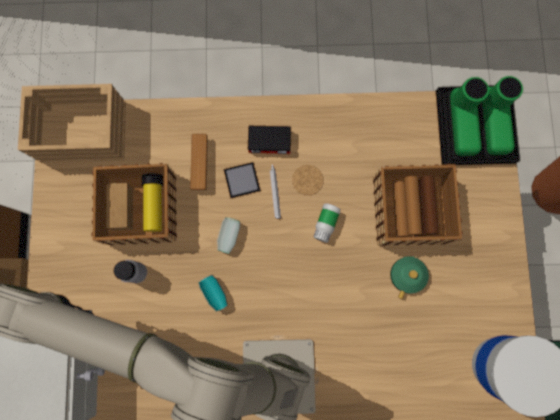

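View pics/scene0.png

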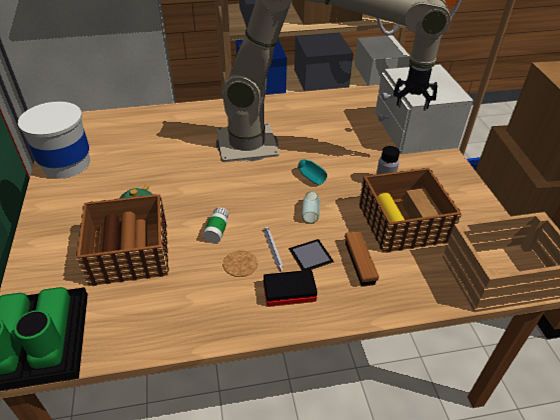

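The top view shows the clear globe at (228,236) and its turquoise look-alike at (214,293). The bottle is at (327,222) with its cap at (323,237), towards the robot. The cork mat is at (307,180) and the rubber mat at (242,180). Candidates for the globe are the clear one at (228,236) and the turquoise one at (214,293), so I choose the clear one. For the bottle, the yellow thing in the basket at (152,203) doesn't match, so I take the white and green one at (327,222).

Run:
```python
from h import *
np.set_printoptions(precision=4,suppress=True)
for n in("top","scene"):
    z=np.load(n+"0.npz");p,d,K,E=(z[k] for k in"pdKE")
    C=cloud(d,K,E)
    for nm,c in(("bottle",(.51,-.174)),("globe",(.475,.158))):
        m=(abs(C[...,0]-c[0])<.09)&(abs(C[...,1]-c[1])<.075)&(C[...,2]>.012)&(d>0)
        P=C[m];r=cv2.minAreaRect(P[:,:2].astype(np.float32));
        T=P[P[:,2]>.045]
        b=cv2.boxPoints(r)
        print(n,nm,len(P),"zmax",np.percentile(P[:,2],98),"mean",P.mean(0),"rect c",np.array(r[0]),r[1],r[2])
        v,u=np.where(m);print("px",u.min(),u.max(),v.min(),v.max())
        if len(T)>8:
            f=cv2.fitLine(T[:,:2].astype(np.float32),cv2.DIST_HUBER,0,.01,.01).ravel();print(" topline",f,np.degrees(np.arctan2(f[1],f[0])),len(T))
z=np.load("top0.npz");p,d,K,E=(z[k] for k in"pdKE");C=cloud(d,K,E)
g=cv2.cvtColor(p,cv2.COLOR_BGR2HSV)
# rubber: low sat/dark pixels near mat
m=(abs(C[...,0]-.66)<.09)&(abs(C[...,1]-.107)<.08)&(g[...,1]<95)&(C[...,2]<.015)
m=cv2.morphologyEx(m.astype(np.uint8),cv2.MORPH_OPEN,np.ones((3,3)))
r=cv2.minAreaRect(C[m>0][:,:2].astype(np.float32));print("rubber",r)
a=cv2.resize(p[150:310,190:350],(480,480),interpolation=cv2.INTER_CUBIC)
z=np.load("scene0.npz");q=z["p"][150:310,190:350];cv2.imwrite("pics/crop.png",np.hstack([a,cv2.resize(q,(320,320)).__array__() if 0 else cv2.resize(q,(320,480))]))
```

```text
top bottle 652 zmax 0.06735786969602268 mean [ 0.4941 -0.173   0.0536] rect c [ 0.4945 -0.1735] (0.06233798339962959, 0.1203092411160469) 67.28404235839844
px 314 340 204 242
 topline [ 0.9302 -0.3671  0.4961 -0.1747] -21.538748 549
top globe 612 zmax 0.06711953159961916 mean [0.4605 0.1558 0.0543] rect c [0.4688 0.1705] (0.09513700008392334, 0.12197602540254593) 69.41732025146484
px 217 244 213 253
 topline [ 0.9588 -0.2842  0.4624  0.1568] -16.508493 525
scene bottle 588 zmax 0.06428006352725046 mean [ 0.5161 -0.177   0.0484] rect c [ 0.4987 -0.1741] (0.06200967729091644, 0.12794989347457886) 69.4689712524414
px 203 227 207 241
 topline [ 0.9242 -0.3818  0.5078 -0.1755] -22.447874 406
scene globe 387 zmax 0.0651935960081684 mean [0.4767 0.1547 0.0524] rect c [0.4621 0.1595] (0.06322485953569412, 0.12616637349128723) 73.44222259521484
px 301 319 191 221
 topline [ 0.9671 -0.2545  0.4739  0.1567] -14.744074 310
rubber ((0.6610011458396912, 0.11213800311088562), (0.10599259287118912, 0.10295528173446655), 12.639937400817871)
```

View pics/crop.png

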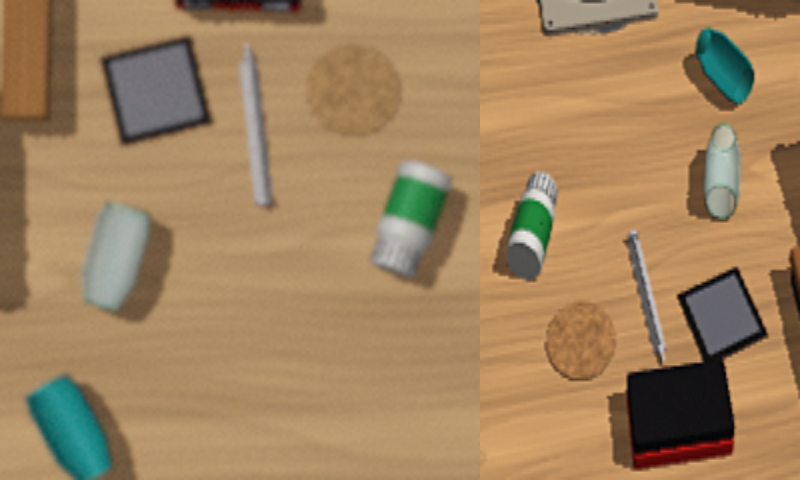

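The crop confirms both choices. The clear globe has its narrow end at crop (105,305), towards the robot, and the bottle has its cap at crop (395,260), also towards the robot.

Plan for each: grip across the axis with the tool tilted about 30° outward, lift, yaw about 180°, then pitch 90°. That leaves the tool pointing outward and 30° down, with the object upright.

```bash
cat > g.py <<'E'
from h import *
from scipy.spatial.transform import Rotation as R
np.set_printoptions(precision=4,suppress=True)
D=np.radians(30); az=lambda a:np.array([np.cos(np.radians(a)),np.sin(np.radians(a)),0]); U=np.array([0,0,1.])
def grasp(b,d=D):   # b: azimuth of the bottom end
    z=np.sin(d)*az(b)-np.cos(d)*U; x=az(b+90); return np.c_[x,np.cross(z,x),z]
def final(h,d=D):
    z=np.cos(d)*az(h)-np.sin(d)*U; x=az(h-90); return np.c_[x,np.cross(z,x),z]
def state():
    o=monitor.get_obs(); return np.array(o["position"]),R.from_quat(o["ee_rot"]).as_matrix(),o
def rel(p,M,p0=None,M0=None):
    if p0 is None: p0,M0,_=state()
    r=M0.T@(np.array(p)-p0)
    print("shift",r,"turn",R.from_matrix(M0.T@M).as_rotvec(degrees=True))
E
python3 - <<'E'
from g import *
p,M,o=state();print(p,M)
Mg=grasp(-22); G=np.array([.4955,-.174,.034])-.005*az(-22); T=G+.024*Mg[:,2]
print("T",T); rel([.40,.2,.28],M); rel(T-.12*Mg[:,2],Mg); rel(T,Mg,T-.12*Mg[:,2],Mg)
E
```

```text
[0.2387 0.5776 0.2313] [[ 0.3819  0.9242 -0.    ]
 [ 0.9242 -0.3819  0.    ]
 [ 0.     -0.     -1.    ]]
T [ 0.502  -0.1766  0.0132]
shift [-0.2874  0.2933 -0.0487] turn [0. 0. 0.]
shift [-0.597   0.4714  0.1142] turn [-30.0013   0.1165  -0.4401]
shift [0.   0.   0.12] turn [0. 0. 0.]
```

servo_tool(
  motion=[
    [1, -0.04, 0.04, -0.04, 0, 0, 0],
    [1, -0.09, 0.08, -0.05, 0, 0, 0],
    [1, -0.13, 0.12, -0.05, 0, 0, 0],
    [1, -0.18, 0.16, -0.05, 0, 0, 0],
    [1, -0.22, 0.2, -0.05, 0, 0, 0],
    [1, -0.27, 0.24, -0.05, 0, 0, 0],
    [1, -0.32, 0.28, -0.05, 0, 0, 0],
    [1, -0.37, 0.32, -0.04, -6, 0, 0],
    [1, -0.42, 0.36, -0.02, -12, 0, 0],
    [1, -0.46, 0.39, 0, -18, 0, 0],
    [1, -0.5, 0.42, 0.03, -24, 0, 0],
    [1, -0.54, 0.45, 0.07, -30, 0, 0],
    [1, -0.58, 0.465, 0.1, -30, 0, 0],
    [1, -0.597, 0.471, 0.114, -30, 0, -0.4],
    [1, -0.597, 0.471, 0.114, -30, 0, -0.4],
    [1, -0.597, 0.471, 0.114, -30, 0, -0.4],
  ],
  grip_force=40,
)

```text
clock: 3.2
position: [0.4453, -0.1552, 0.1165]
ee_rot: [0.802, 0.539, 0.143, 0.215]
ft_force: [0.6, 0.4, 0.8]
grip_width: 1.001
```

Run:
```python
from g import *
p,M,o=state();print(o["clock"],p,o["joint_pos"],o["grip_width"],o["ft_force"])
Mg=grasp(-22); G=np.array([.4955,-.174,.034])-.005*az(-22); T=G+.024*Mg[:,2]
rel(T,Mg)
P,d,K,E=cam("top");Q,_,_,_=cam("scene")
cv2.imwrite("pics/pre.png",np.hstack([cv2.resize(P[150:290,260:400],(400,400)),cv2.resize(Q[130:270,150:290],(400,400))]))
```

```text
3.2 [ 0.4453 -0.1552  0.1165] [ 0.1529 -0.2349 -0.0012  2.4158  0.2662  0.4646  1.1273] 1.0011030574625728 [0.5514 0.4138 0.8257]
shift [0.0018 0.0009 0.1197] turn [-0.0506  0.1895 -0.1179]
```

View pics/pre.png

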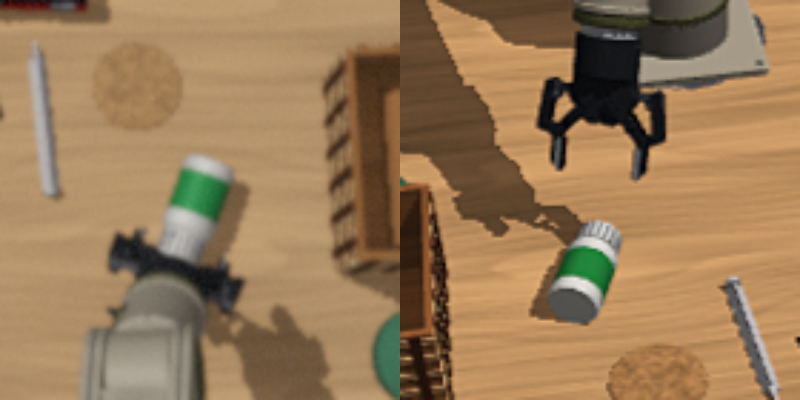

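Gripper straddles the bottle axis (left crop, around (175,265)); now descend and close.

servo_tool(
  motion=[
    [1, 0, 0, 0.03, 0, 0, 0],
    [1, 0.002, 0.001, 0.06, 0, 0, 0],
    [1, 0.002, 0.001, 0.09, 0, 0, 0],
    [1, 0.002, 0.001, 0.11, 0, 0, 0],
    [1, 0.002, 0.001, 0.12, 0, 0, 0],
    [1, 0.002, 0.001, 0.12, 0, 0, 0],
    [0.4, 0.002, 0.001, 0.12, 0, 0, 0],
    [0.4, 0.002, 0.001, 0.12, 0, 0, 0],
    [0.4, 0.002, 0.001, 0.12, 0, 0, 0],
    [0.4, 0.002, 0.001, 0.12, 0, 0, 0],
    [0.4, 0.002, 0.001, 0.12, 0, 0, 0],
    [0.4, 0.002, 0.001, 0.12, 0, 0, 0],
  ],
  grip_force=40,
)

```text
clock: 4.8
position: [0.5035, -0.1751, 0.0148]
ee_rot: [0.801, 0.54, 0.145, 0.216]
ft_force: [-5.5, 2.5, 7.8]
grip_width: 0.711
```

Run:
```python
from g import *
p,M,o=state();print(o["clock"],p,o["joint_pos"],o["grip_width"],o["ft_force"])
Md=grasp(-22,0)
print("lift");rel(p+[0.03,0.03,.2],Md)
```

```text
4.8 [ 0.5035 -0.1751  0.0148] [0.1481 0.1394 0.0362 2.3554 0.6407 0.1629 0.7599] 0.7105121082238361 [-5.4968  2.479   7.8297]
lift
shift [ 0.0388  0.1146 -0.1648] turn [30.0876  0.0887 -0.045 ]
```

servo_tool(
  motion=[
    [0.4, 0, 0.015, -0.03, 0, 0, 0],
    [0.4, 0.01, 0.035, -0.07, 5, 0, 0],
    [0.4, 0.02, 0.065, -0.11, 15, 0, 0],
    [0.4, 0.03, 0.095, -0.14, 24, 0, 0],
    [0.4, 0.04, 0.115, -0.165, 30, 0, 0],
    [0.4, 0.04, 0.115, -0.165, 30, 0, 0],
    [0.4, 0.04, 0.115, -0.165, 30, 0, 0],
  ],
)

```text
clock: 5.68
position: [0.5334, -0.1441, 0.2129]
ee_rot: [0.829, 0.559, -0.001, 0.0]
ft_force: [-0.5, -0.2, -1.8]
grip_width: 0.701
```

Run:
```python
from g import *
p,M,o=state();print(o["clock"],p,M,o["joint_pos"],o["grip_width"],o["ft_force"])
```

```text
5.675 [ 0.5334 -0.1441  0.2129] [[ 0.3757  0.9268 -0.0012]
 [ 0.9268 -0.3757 -0.0017]
 [-0.002  -0.0004 -1.    ]] [ 0.3408  0.1931 -0.1823  1.6742  0.0383  1.2785  1.3364] 0.7011367654599298 [-0.5149 -0.1642 -1.7914]
```

servo_tool(
  motion=[
    [0.4, 0.003, 0.003, -0.003, 0, 0, 10],
    [0.4, 0.006, 0.007, -0.005, 0, 0, 20],
    [0.4, 0.009, 0.01, -0.008, 0, 0, 30],
    [0.4, 0.011, 0.014, -0.01, 0, 0, 40],
    [0.4, 0.014, 0.018, -0.013, 0, 0, 50],
    [0.4, 0.017, 0.021, -0.015, 0, 0, 60],
    [0.4, 0.02, 0.025, -0.018, 0, 0, 70],
    [0.4, 0.023, 0.028, -0.02, 0, 0, 80],
    [0.4, 0.026, 0.032, -0.023, 0, 0, 90],
    [0.4, 0.028, 0.036, -0.025, 0, 0, 100],
    [0.4, 0.031, 0.039, -0.028, 0, 0, 110],
    [0.4, 0.034, 0.043, -0.03, 0, 0, 120],
    [0.4, 0.037, 0.047, -0.033, 0, 0, 130],
    [0.4, 0.04, 0.05, -0.035, 0, 0, 140],
    [0.4, 0.042, 0.053, -0.038, 0, 0, 150],
    [0.4, 0.044, 0.056, -0.04, 0, 0, 160],
    [0.4, 0.045, 0.057, -0.04, 0, 0, 168],
    [0.4, 0.045, 0.057, -0.04, 0, 0, 168],
    [0.4, 0.045, 0.057, -0.04, 0, 0, 168],
  ],
)

```text
clock: 8.05
position: [0.603, -0.1239, 0.2534]
ee_rot: [-0.643, 0.765, -0.0, -0.001]
ft_force: [-0.8, 0.1, -1.7]
grip_width: 0.71
```

Run:
```python
from g import *
p,M,o=state();print(o["clock"],p,M,o["joint_pos"],o["grip_width"],o["ft_force"])
Mf=final(-10); Mid=np.array([.658,-.118,.004+.060+.005])
# grasp point is ~5 mm capward of the middle
T=Mid+.024*Mf[:,2]
print(T);rel(T+[0,0,.12],Mf)
```

```text
8.05 [ 0.603  -0.1239  0.2534] [[-0.172  -0.9851 -0.0014]
 [-0.9851  0.172  -0.0015]
 [ 0.0017  0.0011 -1.    ]] [ 0.0364  0.2987  0.1149  1.4612 -0.0327  1.3848 -1.5913] 0.7095958711647661 [-0.7754  0.068  -1.728 ]
[ 0.6785 -0.1216  0.057 ]
shift [-0.0153 -0.074   0.0763] turn [60.0656 -0.0359  0.1391]
```

servo_tool(
  motion=[
    [0.4, -0.002, -0.01, 0, 8, 0, 0],
    [0.4, -0.004, -0.02, 0, 16, 0, 0],
    [0.4, -0.006, -0.03, 0.01, 24, 0, 0],
    [0.4, -0.008, -0.04, 0.02, 32, 0, 0],
    [0.4, -0.01, -0.05, 0.03, 40, 0, 0],
    [0.4, -0.012, -0.06, 0.045, 48, 0, 0],
    [0.4, -0.014, -0.07, 0.06, 56, 0, 0],
    [0.4, -0.015, -0.074, 0.076, 60, 0, 0],
    [0.4, -0.015, -0.074, 0.076, 60, 0, 0],
    [0.4, -0.015, -0.074, 0.076, 60, 0, 0],
  ],
)

```text
clock: 9.3
position: [0.6768, -0.1292, 0.2313]
ee_rot: [-0.577, 0.679, -0.346, 0.295]
ft_force: [0.6, 0.1, -1.1]
grip_width: 0.708
```

Run:
```python
from g import *
p,M,o=state();print(o["clock"],p,M,o["joint_pos"],o["grip_width"],o["ft_force"])
P,d,K,E=cam("top");Q,d2,K2,E2=cam("scene")
for (a,b,c) in((d,K,E),(d2,K2,E2)):
    C=cloud(a,b,c);B=C[(abs(C[...,0]-.66)<.07)&(abs(C[...,1]+.118)<.06)&(C[...,2]>.08)&(C[...,2]<.3)]
    print(len(B),B.min(0),B.max(0),B[B[:,2]>B[:,2].max()-.01].mean(0))
cv2.imwrite("pics/pit.png",np.hstack([cv2.resize(P[110:250,230:370],(400,400)),cv2.resize(Q[150:290,170:310],(400,400))]))
```

```text
9.3 [ 0.6768 -0.1292  0.2313] [[-0.1603 -0.5796  0.7989]
 [-0.9871  0.0948 -0.1293]
 [-0.0008 -0.8093 -0.5873]] [ 0.3464  0.0185 -0.2498  2.1464  0.9989  0.0647 -2.6036] 0.7077310185666786 [ 0.5825  0.0683 -1.0622]
779 [ 0.5901 -0.1775  0.2281] [ 0.692  -0.0586  0.3   ] [ 0.6421 -0.1214  0.2955]
1434 [ 0.5902 -0.1778  0.1732] [ 0.6967 -0.0582  0.3   ] [ 0.6388 -0.121   0.2956]
```

View pics/pit.png

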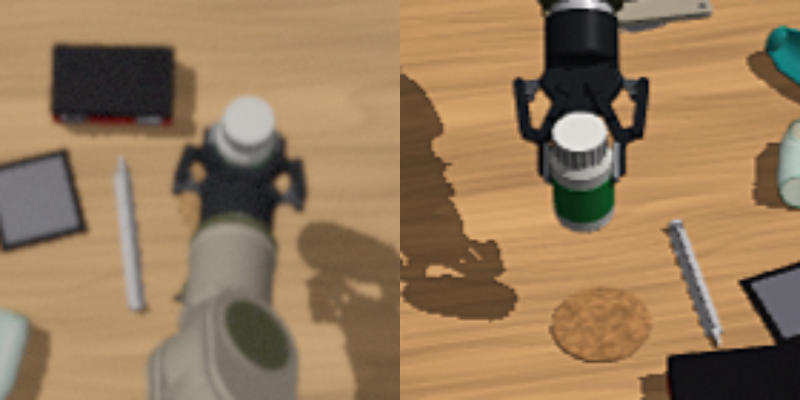

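The cap is up, but the wrist reached the limits of joints 6 and 7, because the solver wants joint 5 flipped by π. I'll back off slightly and roll the long way round so that joint 5 takes up the flip.

servo_tool(
  motion=[
    [0.4, 0, 0, -0.01, -5, 0, 0],
    [0.4, 0, 0.02, -0.02, -10, 0, 0],
    [0.4, 0, 0.03, -0.02, -15, 0, 0],
    [0.4, 0, 0.03, -0.02, -15, 0, -8],
    [0.4, 0, 0.03, -0.02, -15, 0, -16],
    [0.4, 0, 0.03, -0.02, -15, 0, -16],
  ],
)

```text
clock: 10.15
position: [0.644, -0.1225, 0.2189]
ee_rot: [0.698, -0.632, 0.291, -0.167]
ft_force: [-0.7, 0.1, -1.5]
grip_width: 0.709
```

Run:
```python
from g import *
p,M,o=state();print(o["clock"],p,M,o["joint_pos"],o["grip_width"],o["ft_force"])
```

```text
10.15 [ 0.644  -0.1225  0.2189] [[ 0.0313 -0.7854  0.6182]
 [-0.9803 -0.1447 -0.1342]
 [ 0.1949 -0.6018 -0.7745]] [ 0.403   0.0154 -0.3319  2.0266  0.2269  0.4301 -1.5721] 0.7094468590213513 [-0.6976  0.1344 -1.4701]
```

servo_tool(
  motion=[
    [0.4, 0, 0, 0, 0, 0, -10.5],
    [0.4, 0, 0, 0, 0, 0, -21],
    [0.4, 0, 0, 0, 0, 0, -31.5],
    [0.4, 0, 0, 0, 0, 0, -42],
    [0.4, 0, 0, 0, 0, 0, -52.5],
    [0.4, 0, 0, 0, 0, 0, -63],
    [0.4, 0, 0, 0, 0, 0, -73.5],
    [0.4, 0, 0, 0, 0, 0, -84],
    [0.4, 0, 0, 0, 0, 0, -94.5],
    [0.4, 0, 0, 0, 0, 0, -105],
    [0.4, 0, 0, 0, 0, 0, -115.5],
    [0.4, 0, 0, 0, 0, 0, -126],
    [0.4, 0, 0, 0, 0, 0, -136.5],
    [0.4, 0, 0, 0, 0, 0, -147],
    [0.4, 0, 0, 0, 0, 0, -157.5],
    [0.4, 0, 0, 0, 0, 0, -168],
    [0.4, 0, 0, 0, 0, 0, -168],
    [0.4, 0, 0, 0, 0, 0, -168],
  ],
)

```text
clock: 12.4
position: [0.6441, -0.1234, 0.2191]
ee_rot: [0.703, 0.627, 0.197, 0.272]
ft_force: [-1.1, -0.7, -0.4]
grip_width: 0.703
```

Run:
```python
from g import *
p,M,o=state();print(o["clock"],p,M,o["joint_pos"],o["grip_width"],o["ft_force"])
# same heading, steeper-out pitch, tool x opposite of final
F=final(-10,np.radians(40)); rel([.68,-.12,.27],F@np.diag([-1,-1,1]))
```

```text
12.4 [ 0.6441 -0.1234  0.2191] [[ 0.1371  0.774   0.6182]
 [ 0.9885 -0.067  -0.1353]
 [-0.0633  0.6297 -0.7743]] [ 0.4569  0.0184 -0.3849  2.0237  0.2316  0.4305  1.3529] 0.7028957752845568 [-1.0715 -0.6674 -0.3894]
shift [ 0.005   0.0597 -0.0177] turn [-10.8098   1.1113   4.0532]
```

servo_tool(
  motion=[
    [0.4, 0.003, 0.007, 0.01, -4, 0, 1],
    [0.4, 0.006, 0.015, 0.02, -8, 0.5, 2],
    [0.4, 0.009, 0.022, 0.029, -10.8, 1, 4],
    [0.4, 0.009, 0.022, 0.029, -10.8, 1, 4],
  ],
)

```text
clock: 12.9
position: [0.68, -0.1195, 0.2089]
ee_rot: [0.693, 0.584, 0.27, 0.324]
ft_force: [-0.0, -0.4, -1.6]
grip_width: 0.704
```

servo_tool(
  motion=[
    [0.4, 0, 0, 0, 0, 0, -10],
    [0.4, 0, 0, 0, 0, 0, -20],
    [0.4, 0, 0, 0, 0, 0, -30],
    [0.4, 0, 0, 0, 0, 0, -40],
    [0.4, 0, 0, 0, 0, 0, -50],
    [0.4, 0, 0, 0, 0, 0, -60],
    [0.4, 0, 0, 0, 0, 0, -70],
    [0.4, 0, 0, 0, 0, 0, -80],
    [0.4, 0, 0, 0, 0, 0, -90],
    [0.4, 0, 0, 0, 0, 0, -90],
  ],
)

```text
clock: 14.15
position: [0.6804, -0.1201, 0.2106]
ee_rot: [0.077, 0.903, -0.039, 0.421]
ft_force: [-0.0, -0.6, -1.5]
grip_width: 0.708
```

Run:
```python
from g import *
p,M,o=state();print(o["clock"],p,M,o["joint_pos"],o["grip_width"],o["ft_force"])
F=final(-10,np.radians(40)); rel([.68,-.12,.21],F)
```

```text
14.15 [ 0.6804 -0.1201  0.2106] [[-0.6338  0.1717  0.7542]
 [ 0.1067  0.9851 -0.1347]
 [-0.7661 -0.0049 -0.6427]] [ 0.5499  0.0738 -0.4924  2.0991  0.8227  0.1542  2.282 ] 0.7075385415263055 [-0.0258 -0.586  -1.5469]
shift [ 0.0007 -0.      0.    ] turn [ -0.078   -0.0723 -89.7117]
```

servo_tool(
  motion=[
    [0.4, 0, 0, 0, 0, 0, -9],
    [0.4, 0, 0, 0, 0, 0, -18],
    [0.4, 0, 0, 0, 0, 0, -27],
    [0.4, 0, 0, 0, 0, 0, -36],
    [0.4, 0, 0, 0, 0, 0, -45],
    [0.4, 0, 0, 0, 0, 0, -54],
    [0.4, 0, 0, 0, 0, 0, -63],
    [0.4, 0, 0, 0, 0, 0, -72],
    [0.4, 0, 0, 0, 0, 0, -81],
    [0.4, 0, 0, 0, 0, 0, -90],
    [0.4, 0, 0, 0, 0, 0, -90],
    [0.4, 0, 0, 0, 0, 0, -90],
  ],
)

```text
clock: 15.65
position: [0.6563, -0.1168, 0.0891]
ee_rot: [-0.432, 0.819, -0.256, 0.276]
ft_force: [0.1, -0.6, -2.1]
grip_width: 0.707
```

Run:
```python
from g import *
p,M,o=state();print(o["clock"],p,M,o["joint_pos"],o["grip_width"],o["ft_force"])
F=final(-10,np.radians(40)); rel([.68,-.12,.21],F); rel([.68,-.122,.12],final(-10))
```

```text
15.65 [ 0.6563 -0.1168  0.0891] [[-0.4744 -0.5658  0.6744]
 [-0.8493  0.4959 -0.1813]
 [-0.2318 -0.6588 -0.7157]] [ 0.405   0.2428 -0.4073  2.168   1.6542  0.2464  2.6007] 0.7065065949497144 [ 0.0878 -0.5754 -2.079 ]
shift [-0.0365 -0.0947 -0.0699] turn [  5.0272  -4.6387 -22.8005]
shift [-0.014  -0.0364 -0.0051] turn [ 14.8891  -6.6251 -22.3661]
```

servo_tool(
  motion=[
    [0.4, -0.003, -0.009, -0.001, 3.5, -1.5, -5],
    [0.4, -0.006, -0.018, -0.002, 7, -3, -10],
    [0.4, -0.009, -0.027, -0.003, 11, -5, -16],
    [0.4, -0.014, -0.036, -0.005, 15, -6.6, -22.4],
    [0.4, -0.014, -0.036, -0.005, 15, -6.6, -22.4],
    [0.4, -0.014, -0.036, -0.005, 15, -6.6, -22.4],
    [0.4, -0.014, -0.036, -0.005, 15, -6.6, -22.4],
    [0.4, -0.014, -0.036, -0.005, 15, -6.6, -22.4],
  ],
)

```text
clock: 16.65
position: [0.6804, -0.1211, 0.1202]
ee_rot: [-0.558, 0.662, -0.384, 0.322]
ft_force: [0.6, -0.3, -1.9]
grip_width: 0.71
```

Run:
```python
from g import *
p,M,o=state();print(o["clock"],p,M,o["joint_pos"],o["grip_width"],o["ft_force"])
rel([.68,-.122,.12],final(-10))
```

```text
16.65 [ 0.6804 -0.1211  0.1202] [[-0.171  -0.4911  0.8542]
 [-0.9853  0.0829 -0.1496]
 [ 0.0027 -0.8672 -0.498 ]] [ 0.6326  0.3088 -0.5976  2.2554  2.7272  0.4748  2.0399] 0.7095404234269869 [ 0.5972 -0.3491 -1.8503]
shift [ 0.0009  0.0003 -0.0001] turn [-0.1325  0.0584  0.2105]
```

The wrist flip worked and the final orientation is reached. Next I measure the held bottle: tilt, centre and the cap height.

```bash
cat > held.py <<'E'
from g import *
import sys
def slices(c,zs,rad=.06,n="scene",tag=None):
    p,d,K,E=cam(n);C=cloud(d,K,E)
    h=C[(d>0)&(np.hypot(C[...,0]-c[0],C[...,1]-c[1])<rad)]
    for z in zs:
        S=h[abs(h[:,2]-z)<.004]
        if len(S)>3: print(z,len(S),"x",S[:,0].max(),"y",S[:,1].min(),S[:,1].max(),(S[:,1].min()+S[:,1].max())/2)
    if tag: cv2.imwrite(tag,p)
    return p,h,K,E
E
python3 - <<'E'
from held import *
p,h,K,E=slices((.66,-.118),np.arange(.04,.23,.01))
p2,d,K2,E2=cam("top");C=cloud(d,K2,E2);h=C[(np.hypot(C[...,0]-.66,C[...,1]+.118)<.06)&(C[...,2]>.15)];zt=np.percentile(h[:,2],97)
for a in (h,):
  S=a[a[:,2]>.17];print(np.percentile(a[:,2],[50,80,95,100]))
n=np.linalg.lstsq(np.c_[S[:,:2],np.ones(len(S))],S[:,2],rcond=None)[0];print(len(S),S.mean(0),n)
q=px(K,E,[.66,-.118,.13]).astype(int);q2=px(K2,E2,[.66,-.118,.13]).astype(int)
cv2.imwrite("pics/held.png",np.hstack([cv2.resize(i[c[1]-45:c[1]+45,c[0]-45:c[0]+45],(400,400),interpolation=2) for i,c in((p,q),(p2,q2))]))
E
```

```text
0.07 31 x 0.6943594496045262 y -0.14928924411062866 -0.09165116479377404 -0.12047020445220136
0.08000000000000002 35 x 0.6972342029795247 y -0.14935947790021034 -0.0915530539315877 -0.12045626591589903
0.09000000000000001 31 x 0.6989273848582347 y -0.14876186803904123 -0.09096257269843398 -0.11986222036873762
0.1 35 x 0.6969643707902635 y -0.1500775766052696 -0.09072160967272476 -0.12039959313899717
0.11000000000000001 38 x 0.6997962068038841 y -0.1495964180640385 -0.09049353792022694 -0.12004497799213272
0.12000000000000002 38 x 0.6981216048446617 y -0.14936173791263802 -0.07730565556910207 -0.11333369674087004
0.13000000000000003 57 x 0.6976167700202509 y -0.1603816280406427 -0.0778874925036303 -0.11913456027213651
0.14 99 x 0.6954992492724041 y -0.16244469454232496 -0.06047550832777562 -0.1114601014350503
0.15000000000000002 125 x 0.6952989179667612 y -0.17026285294787727 -0.06085014671927405 -0.11555649983357566
0.16000000000000003 85 x 0.692908546745443 y -0.16668596245889766 -0.060929385903777805 -0.11380767418133773
0.17000000000000004 123 x 0.6924382525196635 y -0.14721715307396693 -0.07897495693553153 -0.11309605500474923
0.18000000000000002 155 x 0.6923552136391469 y -0.14502707025340184 -0.08322943957655687 -0.11412825491497935
0.19000000000000003 44 x 0.6905839099713056 y -0.14105143417738272 -0.09606579128579912 -0.11855861273159092
[0.1784 0.1854 0.1887 0.194 ]
304 [ 0.6479 -0.1174  0.1821] [0.1251 0.0074 0.1019]
```

View pics/held.png

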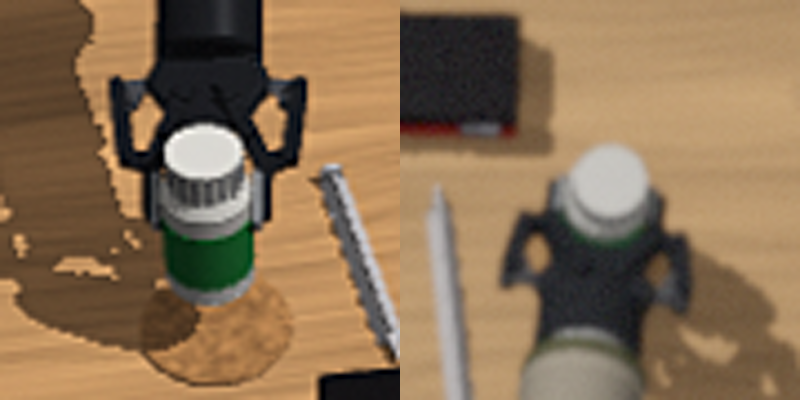

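The bottle is upright within about 2°, axis near (0.666,-0.120), with its bottom about 63 mm above the mat. The cork appears directly below it in the left crop at (215,330). I lower it with a small correction.

servo_tool(
  motion=[
    [0.4, 0, 0.014, 0.006, 0, 0, 0],
    [0.4, 0, 0.028, 0.012, 0, 0, 0],
    [0.4, -0.001, 0.042, 0.017, 0, 0, 0],
    [0.4, -0.001, 0.05, 0.02, 0, 0, 0],
    [0.4, -0.001, 0.056, 0.023, 0, 0, 0],
    [0.4, -0.001, 0.056, 0.023, 0, 0, 0],
    [0.4, -0.001, 0.056, 0.023, 0, 0, 0],
  ],
)

```text
clock: 17.62
position: [0.6725, -0.1193, 0.0601]
ee_rot: [-0.558, 0.661, -0.384, 0.322]
ft_force: [-0.6, -0.2, -1.7]
grip_width: 0.706
```

Run:
```python
from held import *
p,M,o=state();print(o["clock"],p,M[:,2],o["joint_pos"],o["ft_force"])
slices((.658,-.118),[.01,.015,.02,.03,.04,.05,.12])
p2,d,K2,E2=cam("top");C=cloud(d,K2,E2);h=C[(np.hypot(C[...,0]-.66,C[...,1]+.118)<.05)&(C[...,2]>.112)&(p2.min(2)>150)]
S=h;print(len(S),S.mean(0),S[:,2].max(),np.linalg.lstsq(np.c_[S[:,:2],np.ones(len(S))],S[:,2],rcond=None)[0])
```

```text
17.625 [ 0.6725 -0.1193  0.0601] [ 0.8542 -0.1494 -0.498 ] [ 0.6237  0.4637 -0.5892  2.2758  2.8013  0.6346  2.0301] [-0.561  -0.2333 -1.675 ]
0.01 91 x 0.7141200583158157 y -0.16941387139952724 -0.06827876247705414 -0.11884631693829069
0.015 36 x 0.6907745840236807 y -0.14813697814643886 -0.08857858526735116 -0.11835778170689501
0.02 29 x 0.6907745840236807 y -0.14589073997136762 -0.08857858526735116 -0.11723466261935939
0.03 35 x 0.6902175080968462 y -0.14761428108872704 -0.08775988023057 -0.11768708065964853
0.04 38 x 0.6895132417112086 y -0.14762447655959418 -0.08763440811937724 -0.11762944233948572
0.05 32 x 0.6876536988055035 y -0.1465900101496233 -0.08718341967650746 -0.11688671491306538
0.12 137 x 0.6832462567124735 y -0.14269328915457818 -0.08102413353526713 -0.11185871134492266
188 [ 0.6544 -0.1172  0.1243] 0.13173893210272003 [-0.0326 -0.0154  0.1438]
```

servo_tool(
  motion=[
    [0.4, 0, 0.001, 0.0005, 0, 0, 0],
    [0.4, 0, 0.002, 0.001, 0, 0, 0],
    [0.4, 0, 0.0025, 0.0015, 0, 0, 0],
    [0.4, 0, 0.0025, 0.0015, 0, 0, 0],
  ],
)

```text
clock: 18.23
position: [0.6742, -0.1196, 0.0598]
ee_rot: [-0.557, 0.66, -0.386, 0.323]
ft_force: [-6.1, 1.0, 13.9]
grip_width: 0.706
```

In contact at 14 N. Release and back straight out along the tool.

servo_tool(
  motion=[
    [0.4, 0, -0.001, -0.0005, 0, 0, 0],
    [1, 0, -0.001, -0.0005, 0, 0, 0],
    [1, 0, -0.001, -0.0005, 0, 0, 0],
    [1, 0, -0.001, -0.0005, 0, 0, 0],
    [1, 0, -0.001, -0.0005, 0, 0, 0],
    [1, 0, -0.001, -0.0005, 0, 0, 0],
    [1, 0, -0.01, -0.03, 0, 0, 0],
    [1, 0, -0.03, -0.07, 0, 0, 0],
    [1, 0, -0.06, -0.12, 0, 0, 0],
    [1, 0, -0.1, -0.15, 0, 0, 0],
    [1, 0, -0.14, -0.16, 0, 0, 0],
    [1, 0, -0.14, -0.16, 0, 0, 0],
  ],
)

```text
clock: 19.73
position: [0.607, -0.1065, 0.2651]
ee_rot: [-0.557, 0.659, -0.388, 0.324]
ft_force: [-0.4, 0.2, -0.7]
grip_width: 1.003
```

Run:
```python
from held import *
p,M,o=state();print(o["clock"],p,M,o["joint_pos"],o["ft_force"])
slices((.658,-.118),[.02,.03,.04,.05,.07,.08,.11])
P,d,K,E=cam("top");C=cloud(d,K,E);h=C[(np.hypot(C[...,0]-.66,C[...,1]+.118)<.05)&(C[...,2]>.112)]
print(len(h),h.mean(0),h[:,2].max())
c=(.462,.158)
m=(abs(C[...,0]-c[0])<.09)&(abs(C[...,1]-c[1])<.055)&(C[...,2]>.02)&(C[...,2]<.1);T=C[m]
r=cv2.minAreaRect(T[:,:2].astype(np.float32));print(r)
A=T[T[:,2]>.05];f=cv2.fitLine(A[:,:2].astype(np.float32),2,0,.01,.01).ravel();print(f,np.degrees(np.arctan2(f[1],f[0])))
# extent along/across
u=az(-15.5)[:2];v=az(74.5)[:2];s=T[:,:2]@u;t=T[:,:2]@v;print("along",np.percentile(s,[0,1,99,100]),"across",np.percentile(t,[1,99]),"ctr(.462,.158):",np.array(c)@u,np.array(c)@v)
```

```text
19.725 [ 0.607  -0.1065  0.2651] [[-0.1691 -0.4816  0.8599]
 [-0.9856  0.078  -0.1501]
 [ 0.0052 -0.8729 -0.4878]] [ 0.6943 -0.2204 -0.5944  2.3338  3.2372  0.0668  1.3442] [-0.3672  0.1877 -0.7242]
0.02 34 x 0.6907193529626947 y -0.14801741175569544 -0.08866005293545987 -0.11833873234557765
0.03 29 x 0.6919797669042052 y -0.14793957531391938 -0.08837049344308565 -0.11815503437850251
0.04 29 x 0.6896519285561462 y -0.14750814400132528 -0.08806224718958061 -0.11778519559545295
0.05 38 x 0.691770809598554 y -0.14675181322636693 -0.08679676015680012 -0.11677428669158352
0.07 34 x 0.6909417879430171 y -0.1485137940215981 -0.08685836190275206 -0.11768607796217508
0.08 38 x 0.6912239016381001 y -0.1477871164441159 -0.09057139681507513 -0.11917925662959553
0.11 31 x 0.6866277429862155 y -0.1434660110443322 -0.09062808275923087 -0.11704704690178154
207 [ 0.6535 -0.1178  0.1233] 0.1342625550510954
((0.46072685718536377, 0.15802553296089172), (0.062480002641677856, 0.1137426346540451), 74.02972412109375)
[ 0.9619 -0.2732  0.4626  0.1573] -15.856777
along [0.3449 0.3458 0.4573 0.4587] across [0.2449 0.3055] ctr(.462,.158): 0.4029736059620192 0.2757177413551172
```

The bottle stands at (0.660,-0.118), upright and let go. For the globe, I roll 175° now so joint 5 can unflip, then come down tool-down.

servo_tool(
  motion=[
    [1, 0, -0.005, -0.01, 0, 0, 10.5],
    [1, 0, -0.01, -0.02, 0, 0, 21],
    [1, 0, -0.015, -0.02, 0, 0, 31.5],
    [1, 0, -0.015, -0.02, 0, 0, 42],
    [1, 0, -0.015, -0.02, 0, 0, 52.5],
    [1, 0, -0.015, -0.02, 0, 0, 63],
    [1, 0, -0.015, -0.02, 0, 0, 73.5],
    [1, 0, -0.015, -0.02, 0, 0, 84],
    [1, 0, -0.015, -0.02, 0, 0, 94.5],
    [1, 0, -0.015, -0.02, 0, 0, 105],
    [1, 0, -0.015, -0.02, 0, 0, 115.5],
    [1, 0, -0.015, -0.02, 0, 0, 126],
    [1, 0, -0.015, -0.02, 0, 0, 136.5],
    [1, 0, -0.015, -0.02, 0, 0, 147],
    [1, 0, -0.015, -0.02, 0, 0, 157.5],
    [1, 0, -0.015, -0.02, 0, 0, 168],
    [1, 0, -0.015, -0.02, 0, 0, 175],
    [1, 0, -0.015, -0.02, 0, 0, 175],
  ],
)

```text
clock: 22.08
position: [0.5948, -0.1065, 0.2779]
ee_rot: [0.542, 0.673, 0.244, 0.441]
ft_force: [-0.2, 0.2, 1.2]
grip_width: 0.996
```

Run:
```python
from held import *
p,M,o=state();print(o["clock"],p,M,o["joint_pos"],o["ft_force"])
rel([.52,0,.27],grasp(-5,0))
```

```text
22.075 [ 0.5948 -0.1065  0.2779] [[-0.0245  0.5145  0.8572]
 [ 0.944   0.2942 -0.1496]
 [-0.3292  0.8055 -0.4928]] [ 0.7579 -0.2867 -0.6282  2.337   4.4062  0.0648 -2.6038] [-0.17    0.1622  1.193 ]
shift [ 0.1049 -0.0135 -0.0762] turn [58.9929 14.2346 15.6819]
```

servo_tool(
  motion=[
    [1, 0.012, 0, -0.015, 7, 1.7, 2],
    [1, 0.025, 0, -0.03, 14.5, 3.5, 4],
    [1, 0.04, -0.005, -0.04, 22, 5.3, 6],
    [1, 0.055, -0.008, -0.05, 29.5, 7, 8],
    [1, 0.07, -0.01, -0.06, 37, 9, 10],
    [1, 0.085, -0.012, -0.07, 44, 10.6, 11.7],
    [1, 0.1, -0.013, -0.075, 51.5, 12.4, 13.7],
    [1, 0.105, -0.013, -0.076, 59, 14.2, 15.7],
    [1, 0.105, -0.013, -0.076, 59, 14.2, 15.7],
    [1, 0.105, -0.013, -0.076, 59, 14.2, 15.7],
    [1, 0.105, -0.013, -0.076, 59, 14.2, 15.7],
  ],
)

```text
clock: 23.45
position: [0.5275, -0.0872, 0.086]
ee_rot: [0.633, 0.683, 0.239, 0.276]
ft_force: [-0.5, 0.3, 0.3]
grip_width: 0.999
```

Run:
```python
from held import *
p,M,o=state();print(o["clock"],p,M,o["joint_pos"],o["ft_force"])
Mg=grasp(-15.8); G=np.array([.461,.158,.034]); T=G+.024*Mg[:,2];print(T)
rel(T-.12*Mg[:,2],Mg)
```

```text
23.45 [ 0.5275 -0.0872  0.086 ] [[-0.0459  0.7323  0.6794]
 [ 0.9962  0.0842 -0.0235]
 [-0.0744  0.6757 -0.7334]] [ 1.6366  0.0394 -1.4685  2.416   4.4083  0.0648 -2.6024] [-0.536   0.3076  0.3096]
[0.4725 0.1547 0.0132]
shift [ 0.2602 -0.0398 -0.1055] turn [13.2261 -7.5269 17.3946]
```

Joints are stuck on limits in a poor wrist branch. I go via the natural flipped pose (far and low, clear of things) to recover a good branch.

Run:
```python
from held import *
F=np.diag([-1,-1,1]); A=final(2,np.radians(38))@F
rel([.62,.02,.2],A); rel([.69,.02,.13],final(2)@F)
```

```text
shift [ 0.0941  0.1537 -0.0233] turn [-9.3171  2.4251  3.5755]
shift [0.0961 0.1577 0.0756] turn [-17.3133   2.1757   3.7461]
```

servo_tool(
  motion=[
    [1, 0.02, 0.03, -0.02, 0, 0, 0],
    [1, 0.04, 0.07, -0.04, -3, 0.5, 1],
    [1, 0.07, 0.11, -0.04, -6, 1.5, 2],
    [1, 0.094, 0.15, -0.023, -9, 2.4, 3.5],
    [1, 0.095, 0.155, 0.01, -12, 2.4, 3.5],
    [1, 0.096, 0.157, 0.04, -15, 2.4, 3.5],
    [1, 0.096, 0.157, 0.075, -17.3, 2.2, 3.7],
    [1, 0.096, 0.157, 0.075, -17.3, 2.2, 3.7],
    [1, 0.096, 0.157, 0.075, -17.3, 2.2, 3.7],
    [1, 0.096, 0.157, 0.075, -17.3, 2.2, 3.7],
  ],
)

```text
clock: 24.7
position: [0.6865, 0.0253, 0.1445]
ee_rot: [0.597, 0.623, 0.377, 0.337]
ft_force: [1.2, 0.0, 1.0]
grip_width: 1.001
```

Run:
```python
from held import *
p,M,o=state();print(o["clock"],p,M,o["joint_pos"],o["ft_force"])
F=np.diag([-1,-1,1])
rel([.69,.02,.13],final(2)@F);rel([.68,.02,.21],final(2,np.radians(40))@F)
```

```text
24.7 [0.6865 0.0253 0.1445] [[-0.0598  0.49    0.8697]
 [ 0.9977  0.0019  0.0675]
 [ 0.0314  0.8717 -0.489 ]] [ 0.4814  0.248  -0.6284  2.2612  2.8399  0.408  -1.2284] [1.1905 0.0211 1.022 ]
shift [-0.0059 -0.0109  0.0098] turn [ 0.6879 -2.1327 -0.8595]
shift [-0.0028  0.0539 -0.0381] turn [10.6866 -2.2027 -0.6714]
```

servo_tool(
  motion=[
    [1, 0, 0.02, -0.015, 4, 0, 0],
    [1, 0, 0.04, -0.03, 8, -1, 0],
    [1, 0, 0.054, -0.038, 10.7, -2, 0],
    [1, 0, 0.054, -0.038, 15, -2, 0],
    [1, 0, 0.054, -0.038, 20, -2, 0],
    [1, 0, 0.054, -0.038, 25, -2, 0],
    [1, 0, 0.054, -0.038, 30, -2, 0],
    [1, 0, 0.054, -0.038, 35, -2, 0],
    [1, 0, 0.054, -0.038, 35, -2, 0],
    [1, 0, 0.054, -0.038, 35, -2, 0],
  ],
)

```text
clock: 25.95
position: [0.6791, 0.0212, 0.2093]
ee_rot: [0.678, 0.686, 0.177, 0.195]
ft_force: [0.2, -0.5, -1.0]
grip_width: 1.007
```

Run:
```python
from held import *
p,M,o=state();print(o["clock"],p,M,o["joint_pos"],o["ft_force"])
Mg=grasp(-15.8); G=np.array([.461,.158,.034]); T=G+.024*Mg[:,2];print(T)
rel(T-.12*Mg[:,2],Mg)
rel([.55,.12,.2],grasp(-10,0))
```

```text
25.95 [0.6791 0.0212 0.2093] [[-0.0041  0.8616  0.5076]
 [ 0.9996  0.0176 -0.0218]
 [-0.0277  0.5073 -0.8613]] [ 0.284   0.156  -0.4659  1.8415  0.2847  0.653   1.2421] [ 0.2088 -0.4534 -1.048 ]
[0.4725 0.1547 0.0132]
shift [ 0.1534 -0.2718 -0.058 ] turn [ 0.7152 -6.7158 14.6435]
shift [ 0.0995 -0.1142 -0.0597] turn [30.5544 -1.1797 10.4121]
```

servo_tool(
  motion=[
    [1, 0.025, -0.045, -0.02, 0, -1, 2.5],
    [1, 0.05, -0.09, -0.04, 0, -2, 5],
    [1, 0.075, -0.135, -0.06, 0, -3, 7.5],
    [1, 0.1, -0.18, -0.07, 0.3, -4.5, 10],
    [1, 0.125, -0.225, -0.075, 0.5, -5.5, 12],
    [1, 0.153, -0.272, -0.065, 0.7, -6.7, 14.6],
    [1, 0.153, -0.272, -0.058, 0.7, -6.7, 14.6],
    [1, 0.153, -0.272, -0.058, 0.7, -6.7, 14.6],
    [1, 0.153, -0.272, -0.058, 0.7, -6.7, 14.6],
  ],
)

```text
clock: 27.08
position: [0.4172, 0.1682, 0.1156]
ee_rot: [0.772, 0.58, 0.156, 0.209]
ft_force: [0.5, -0.8, -0.4]
grip_width: 0.999
```

Run:
```python
from held import *
p,M,o=state();print(o["clock"],p,M[:,2],o["joint_pos"],o["ft_force"])
Mg=grasp(-15.8); G=np.array([.461,.158,.034]); T=G+.024*Mg[:,2]
rel(T,Mg)
P,d,K,E=cam("top");Q,_,_,_=cam("scene")
cv2.imwrite("pics/pre2.png",np.hstack([cv2.resize(P[170:290,170:290],(400,400)),cv2.resize(Q[130:250,250:370],(400,400))]))
```

```text
27.075 [0.4172 0.1682 0.1156] [ 0.4836 -0.1413 -0.8638] [ 0.1223 -0.1546 -0.8972  2.3128  0.5202  0.7281  0.1453] [ 0.5286 -0.8294 -0.3983]
shift [ 0.0026 -0.0025  0.1171] turn [ 0.2562  0.2448 -0.3068]
```

View pics/pre2.png

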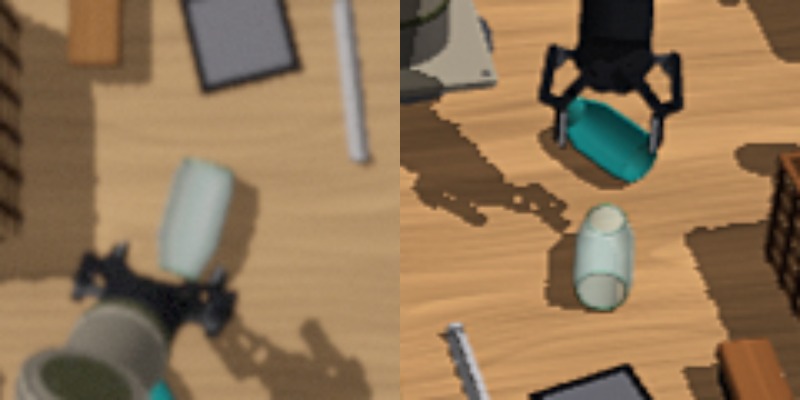

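The gripper (left crop, around (155,285)) straddles the clear globe at (195,215), which is clear of its turquoise look-alike. Descend and grip.

servo_tool(
  motion=[
    [1, 0.001, -0.001, 0.03, 0, 0, 0],
    [1, 0.002, -0.002, 0.06, 0, 0, 0],
    [1, 0.003, -0.0025, 0.09, 0, 0, 0],
    [1, 0.003, -0.0025, 0.108, 0, 0, 0],
    [1, 0.003, -0.0025, 0.117, 0, 0, 0],
    [1, 0.003, -0.0025, 0.117, 0, 0, 0],
    [0.4, 0.003, -0.0025, 0.117, 0, 0, 0],
    [0.4, 0.003, -0.0025, 0.117, 0, 0, 0],
    [0.4, 0.003, -0.0025, 0.117, 0, 0, 0],
    [0.4, 0.003, -0.0025, 0.117, 0, 0, 0],
    [0.4, 0.003, -0.0025, 0.117, 0, 0, 0],
    [0.4, 0.003, -0.0025, 0.117, 0, 0, 0],
  ],
  grip_force=45,
)

```text
clock: 28.68
position: [0.4721, 0.1557, 0.0136]
ee_rot: [0.771, 0.58, 0.157, 0.21]
ft_force: [-2.9, 0.1, 5.6]
grip_width: 0.745
```

Run:
```python
from held import *
p,M,o=state();print(o["clock"],p,M[:,2],o["joint_pos"],o["ft_force"],o["grip_width"])
rel([.49,.15,.2],grasp(-12)); F=np.diag([-1,-1,1]); rel([.66,.11,.24],final(8,np.radians(60))@F)
```

```text
28.675 [0.4721 0.1557 0.0136] [ 0.4851 -0.1415 -0.8629] [ 0.1256  0.2629 -0.8654  2.3012  1.1565  0.6992 -0.34  ] [-2.9043  0.0977  5.6173] 0.7445821600298284
shift [-0.0008  0.1104 -0.1514] turn [ 0.3478  2.14   -3.5126]
shift [ 0.0079  0.2811 -0.0978] turn [  0.328   12.1919 -20.803 ]
```

servo_tool(
  motion=[
    [0.4, 0, 0.015, -0.02, 0, 0, 0],
    [0.4, 0, 0.03, -0.055, 0, 0, 0],
    [0.4, 0, 0.055, -0.095, 0, 1, -2],
    [0.4, 0, 0.085, -0.13, 0, 3, -5],
    [0.4, 0, 0.12, -0.15, 0, 5, -8],
    [0.4, 0.002, 0.16, -0.15, 0, 7, -12],
    [0.4, 0.004, 0.2, -0.14, 0, 9, -15],
    [0.4, 0.006, 0.24, -0.12, 0, 10.5, -18],
    [0.4, 0.008, 0.281, -0.098, 0.3, 12.2, -20.8],
    [0.4, 0.008, 0.281, -0.098, 0.3, 12.2, -20.8],
    [0.4, 0.008, 0.281, -0.098, 0.3, 12.2, -20.8],
  ],
)

```text
clock: 30.05
position: [0.659, 0.1103, 0.2384]
ee_rot: [0.634, 0.729, 0.195, 0.169]
ft_force: [-0.7, 0.6, -1.4]
grip_width: 0.746
```

Run:
```python
from held import *
p,M,o=state();print(o["clock"],p,M[:,2],o["joint_pos"],o["ft_force"],o["grip_width"])
F=np.diag([-1,-1,1]);rel([.68,.10,.21],final(8,np.radians(40))@F);rel([.69,.10,.16],final(8)@F)
```

```text
30.05 [0.659  0.1103 0.2384] [ 0.493   0.07   -0.8672] [ 0.3319  0.1255 -0.6355  1.8154  0.2193  0.717   1.3019] [-0.6727  0.5501 -1.4396] 0.7461030280107879
shift [-0.0132  0.0027  0.0342] turn [-20.1334  -0.0373  -0.0214]
shift [-0.0146 -0.0136  0.0825] turn [-30.1334  -0.0355  -0.0248]
```

servo_tool(
  motion=[
    [0.4, -0.003, 0, 0.01, -5, 0, 0],
    [0.4, -0.006, 0, 0.02, -10, 0, 0],
    [0.4, -0.01, 0, 0.028, -15, 0, 0],
    [0.4, -0.013, 0, 0.034, -20, 0, 0],
    [0.4, -0.014, -0.004, 0.046, -22.5, 0, 0],
    [0.4, -0.014, -0.008, 0.058, -25, 0, 0],
    [0.4, -0.014, -0.011, 0.07, -27.5, 0, 0],
    [0.4, -0.0146, -0.0136, 0.0825, -30, 0, 0],
    [0.4, -0.0146, -0.0136, 0.0825, -30, 0, 0],
    [0.4, -0.0146, -0.0136, 0.0825, -30, 0, 0],
    [0.4, -0.0146, -0.0136, 0.0825, -30, 0, 0],
  ],
)

```text
clock: 31.42
position: [0.6898, 0.1014, 0.161]
ee_rot: [0.567, 0.654, 0.379, 0.327]
ft_force: [0.0, -0.4, -1.7]
grip_width: 0.744
```

Run:
```python
from held import *
p,M,o=state();print(o["clock"],p,M[:,2],o["joint_pos"],o["ft_force"],o["grip_width"])
F=np.diag([-1,-1,1]);rel([.69,.10,.16],final(8)@F)
```

```text
31.425 [0.6898 0.1014 0.161 ] [ 0.8573  0.1242 -0.4996] [ 0.3232  0.219  -0.609   2.2267  2.6366  0.368  -1.0525] [ 0.0149 -0.3957 -1.7361] 0.7444234170029539
shift [-0.0014 -0.0009  0.0005] turn [ 0.0295 -0.2132  0.0235]
```

Flipped cleanly. Now I roll 180° with joint 7.

servo_tool(
  motion=[
    [0.4, 0, 0, 0, 0, 0, -10],
    [0.4, 0, 0, 0, 0, 0, -20],
    [0.4, 0, 0, 0, 0, 0, -30],
    [0.4, 0, 0, 0, 0, 0, -40],
    [0.4, 0, 0, 0, 0, 0, -50],
    [0.4, 0, 0, 0, 0, 0, -60],
    [0.4, 0, 0, 0, 0, 0, -70],
    [0.4, 0, 0, 0, 0, 0, -80],
    [0.4, 0, 0, 0, 0, 0, -90],
    [0.4, 0, 0, 0, 0, 0, -100],
    [0.4, 0, 0, 0, 0, 0, -110],
    [0.4, 0, 0, 0, 0, 0, -120],
    [0.4, 0, 0, 0, 0, 0, -130],
    [0.4, 0, 0, 0, 0, 0, -140],
    [0.4, 0, 0, 0, 0, 0, -150],
    [0.4, 0, 0, 0, 0, 0, -160],
    [0.4, 0, 0, 0, 0, 0, -170],
    [0.4, 0, 0, 0, 0, 0, -179],
    [0.4, 0, 0, 0, 0, 0, -179],
    [0.4, 0, 0, 0, 0, 0, -179],
  ],
)

```text
clock: 33.92
position: [0.6904, 0.1001, 0.1608]
ee_rot: [0.648, -0.575, 0.323, -0.381]
ft_force: [-0.3, -0.1, -1.3]
grip_width: 0.75
```

Run:
```python
from held import *
p,M,o=state();print(o["clock"],p,M,o["joint_pos"],o["ft_force"],o["grip_width"])
rel([.69,.10,.13],final(8))
q,h,K,E=slices((.68,.10),np.arange(.09,.26,.01))
P,d,K2,E2=cam("top")
a=px(K,E,[.67,.10,.16]).astype(int);b=px(K2,E2,[.67,.1,.16]).astype(int)
cv2.imwrite("pics/held2.png",np.hstack([cv2.resize(i[c[1]-45:c[1]+45,c[0]-45:c[0]+45],(400,400),interpolation=2) for i,c in((q,a),(P,b))]))
```

```text
33.925 [0.6904 0.1001 0.1608] [[ 0.1293 -0.499   0.8569]
 [-0.9914 -0.0484  0.1215]
 [-0.0192 -0.8653 -0.501 ]] [-0.306   0.1655  0.0495  2.2558  2.8446  0.3356  1.7644] [-0.3414 -0.0638 -1.2885] 0.7504286440284973
shift [0.0006 0.0269 0.015 ] turn [ 0.0651  0.0589 -1.2339]
0.11999999999999998 22 x 0.7011700272218422 y 0.06908886087255381 0.11528442057036734 0.09218664072146057
0.12999999999999998 30 x 0.7051600565382624 y 0.06666001365435134 0.11725421239778852 0.09195711302606993
0.13999999999999996 36 x 0.7074131096085303 y 0.06538852028183742 0.12470092398757385 0.09504472213470563
0.14999999999999997 40 x 0.7051912606446171 y 0.06620338917779992 0.1238968383918441 0.095050113784822
0.15999999999999998 44 x 0.7071495368664128 y 0.053405428890909684 0.13555508766760357 0.09448025827925663
0.16999999999999996 58 x 0.7070800430958771 y 0.05099228498507488 0.13836787405229542 0.09468007951868515
0.17999999999999994 99 x 0.7067148841819496 y 0.04655222119872934 0.14187620789954494 0.09421421454913714
0.18999999999999995 99 x 0.7052249156714071 y 0.047112222708183854 0.14555521901562354 0.0963337208619037
0.19999999999999996 124 x 0.7044157433992477 y 0.04900308160340042 0.1472167480125671 0.09810991480798376
0.20999999999999994 136 x 0.7025687370981484 y 0.05557774094040577 0.12679227298291498 0.09118500696166038
0.21999999999999995 84 x 0.6985314369747027 y 0.06115051722543721 0.12028507471328434 0.09071779596936078
0.22999999999999993 22 x 0.695887730810762 y 0.07512418659641848 0.11514297198253601 0.09513357928947724
```

View pics/held2.png

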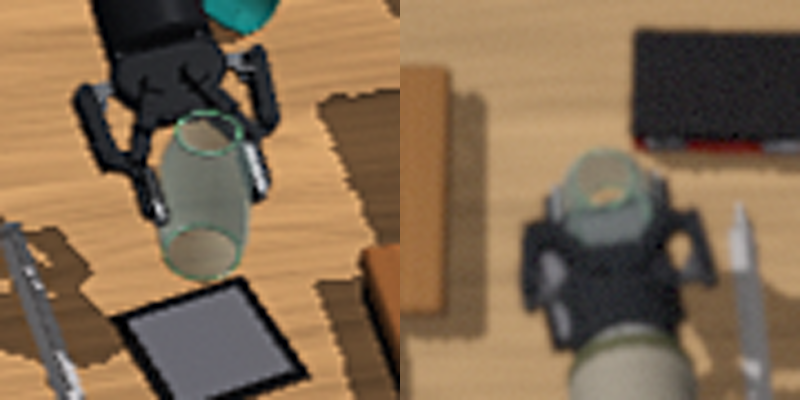

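The globe is held wide end down, upright within about 1°, axis near (0.675,0.095) with its bottom at z≈0.116. The rubber mat is just below it at (210,340) in the left crop. I lower it most of the way with a centring shift.

servo_tool(
  motion=[
    [0.4, -0.004, 0.018, 0.005, 0, 0, 0],
    [0.4, -0.008, 0.036, 0.012, 0, 0, 0],
    [0.4, -0.012, 0.054, 0.02, 0, 0, -1],
    [0.4, -0.0147, 0.07, 0.028, 0, 0, -1.2],
    [0.4, -0.0147, 0.083, 0.035, 0, 0, -1.2],
    [0.4, -0.0147, 0.092, 0.039, 0, 0, -1.2],
    [0.4, -0.0147, 0.0963, 0.042, 0, 0, -1.2],
    [0.4, -0.0147, 0.0963, 0.042, 0, 0, -1.2],
    [0.4, -0.0147, 0.0963, 0.042, 0, 0, -1.2],
  ],
)

```text
clock: 35.15
position: [0.6773, 0.1141, 0.0569]
ee_rot: [0.654, -0.567, 0.328, -0.377]
ft_force: [-0.8, -0.0, -1.7]
grip_width: 0.744
```

Run:
```python
from held import *
p,M,o=state();print(o["clock"],p,M,o["joint_pos"],o["ft_force"],o["grip_width"])
q,h,K,E=slices((.661,.11),[.015,.02,.03,.035,.04,.045,.05,.055,.1,.11,.12,.125])
P,d,K2,E2=cam("top");C=cloud(d,K2,E2)
for n,i,k,e in(("scene",q,K,E),("top",P,K2,E2)): print(n,[(round(r["confidence"],2),w(e,r["point"])) for r in models.boxes_of(n,"rubber_top")[:2]])
a=px(K,E,[.661,.11,.05]).astype(int)
cv2.imwrite("pics/low2.png",cv2.resize(q[a[1]-45:a[1]+45,a[0]-45:a[0]+45],(500,500),interpolation=2))
```

```text
35.15 [0.6773 0.1141 0.0569] [[ 0.1404 -0.4952  0.8574]
 [-0.9901 -0.0723  0.1204]
 [ 0.0023 -0.8658 -0.5004]] [-0.3083  0.4035  0.0054  2.2928  2.8943  0.6097  1.6932] [-0.821  -0.0414 -1.7021] 0.7437458344810811
0.015 16 x 0.7122096048677903 y 0.08480834746816376 0.12949399260800418 0.10715117003808397
0.02 20 x 0.6902086141614865 y 0.08232934038937542 0.12853716831934967 0.10543325435436254
0.03 29 x 0.6943056466980446 y 0.0795094304934926 0.1297320199352919 0.10462072521439225
0.035 35 x 0.6943056466980446 y 0.07939572719345647 0.13493389829590122 0.10716481274467884
0.04 32 x 0.6930842833534028 y 0.07933606952427966 0.13822047773051435 0.108778273627397
0.045 34 x 0.6930842833534028 y 0.07933606952427966 0.13857622043569914 0.1089561449799894
0.05 34 x 0.6916299425895909 y 0.08000268050206619 0.13857622043569914 0.10928945046888267
0.055 37 x 0.6934815835591748 y 0.06865487957664432 0.14370619472002097 0.10618053714833264
0.1 123 x 0.6907246631160129 y 0.0644532034200335 0.15687290758300274 0.11066305550151811
0.11 126 x 0.6864049522197186 y 0.07137792883092867 0.13709422104478722 0.10423607493785794
0.12 76 x 0.6857463960054755 y 0.0763446778702527 0.13313616932381953 0.10474042359703611
0.125 39 x 0.6857463960054755 y 0.08144893899186154 0.13003212355292296 0.10574053127239225
scene [(0.75, array([0.6783, 0.0998, 0.0002]))]
top [(0.7, array([0.6878, 0.1015, 0.0048]))]
```

View pics/low2.png

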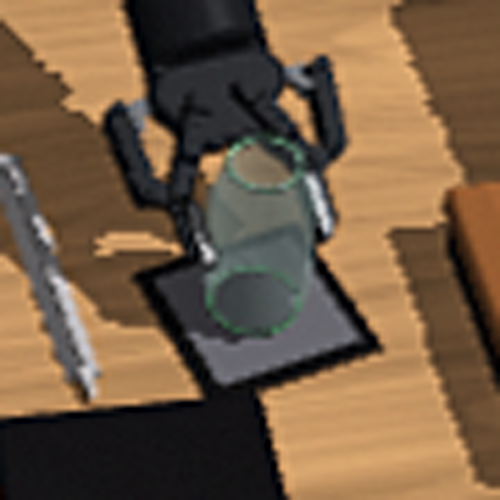

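The globe is over the mat's middle, axis near (0.661,0.108). Creep down until contact.

servo_tool(
  motion=[
    [0.4, 0, 0.0015, 0.001, 0, 0, 0],
    [0.4, 0, 0.003, 0.0015, 0, 0, 0],
    [0.4, 0, 0.0045, 0.0025, 0, 0, 0],
    [0.4, 0, 0.0055, 0.003, 0, 0, 0],
    [0.4, 0, 0.0055, 0.003, 0, 0, 0],
  ],
)

```text
clock: 35.98
position: [0.6783, 0.1143, 0.0524]
ee_rot: [0.654, -0.567, 0.33, -0.378]
ft_force: [-5.5, -1.2, 11.2]
grip_width: 0.747
```

Contact. I ease off a little, open, then retreat slowly.

servo_tool(
  motion=[
    [0.4, 0, -0.001, -0.0005, 0, 0, 0],
    [0.4, 0, -0.001, -0.0005, 0, 0, 0],
    [0.8, 0, -0.001, -0.0005, 0, 0, 0],
    [0.9, 0, -0.001, -0.0005, 0, 0, 0],
    [1, 0, -0.001, -0.0005, 0, 0, 0],
    [1, 0, -0.001, -0.0005, 0, 0, 0],
    [1, 0, -0.001, -0.0005, 0, 0, 0],
    [1, 0, -0.001, -0.0005, 0, 0, 0],
  ],
)

```text
clock: 36.98
position: [0.6768, 0.114, 0.051]
ee_rot: [0.655, -0.567, 0.328, -0.376]
ft_force: [0.3, 0.1, -0.3]
grip_width: 0.999
```

servo_tool(
  motion=[
    [1, 0, -0.002, -0.015, 0, 0, 0],
    [1, 0, -0.005, -0.035, 0, 0, 0],
    [1, 0, -0.015, -0.065, 0, 0, 0],
    [1, 0, -0.03, -0.1, 0, 0, 0],
    [1, 0, -0.06, -0.13, 0, 0, 0],
    [1, 0, -0.09, -0.15, 0, 0, 0],
    [1, 0, -0.09, -0.15, 0, 0, 0],
  ],
)

```text
clock: 37.85
position: [0.5925, 0.1019, 0.2048]
ee_rot: [0.655, -0.568, 0.328, -0.376]
ft_force: [0.8, -1.1, -0.1]
grip_width: 1.001
```

Run:
```python
from held import *
p,M,o=state();print(o["clock"],p,o["ft_force"],o["grip_width"])
q,h,K,E=slices((.661,.11),[.03,.04,.05,.06,.07,.08,.1,.11,.115]);print("zmax",np.percentile(h[:,2],99.5))
slices((.66,-.118),[.03,.05,.07,.11])
P,d,K2,E2=cam("top")
for t in("tent_stake","cleat_case","lantern_base","thermos","boot_brush","rubber_top","cork_top"):
    print(t,[(round(r["confidence"],2),w(E,r["point"])) for r in models.boxes_of("scene",t)[:1]],[(round(r["confidence"],2),w(E2,r["point"])) for r in models.boxes_of("top",t)[:1]])
cv2.imwrite("pics/end.png",np.hstack([cv2.resize(q[130:330,180:380],(400,400)),cv2.resize(P[110:250,200:340],(400,400))]))
```

```text
37.85 [0.5925 0.1019 0.2048] [ 0.7995 -1.0659 -0.1136] 1.000765531199048
0.03 29 x 0.6927372799397471 y 0.08359817505732006 0.13968880017930987 0.11164348761831497
0.04 38 x 0.6928501027515797 y 0.07918487896702817 0.13845007950370672 0.10881747923536744
0.05 37 x 0.6934464606456254 y 0.0787589112705446 0.13713260826781323 0.10794575976917892
0.06 31 x 0.693380732945236 y 0.07991281118821267 0.13626039034541135 0.10808660076681201
0.07 42 x 0.6941067692016945 y 0.07757448149255627 0.13613303893178183 0.10685376021216905
0.08 56 x 0.6983911091381445 y 0.07956193985628177 0.1411311047357535 0.11034652229601763
0.1 68 x 0.6921226727145664 y 0.08433469525997653 0.13653238650204422 0.11043354088101037
0.11 62 x 0.6861746844950316 y 0.08573611430125386 0.13378731421520293 0.1097617142582284
0.115 55 x 0.6844763213971072 y 0.08667306762802054 0.13285137912003983 0.10976222337403019
zmax 0.11963054651006604
0.03 39 x 0.6893434542402264 y -0.14792670361922616 -0.0877271420328525 -0.11782692282603933
0.05 32 x 0.691040072239743 y -0.14740354797312116 -0.08593192706332219 -0.11666773751822168
0.07 42 x 0.6907239976731492 y -0.14828267531674416 -0.09114571093631016 -0.11971419312652716
0.11 35 x 0.6840821391155625 y -0.14347569393639137 -0.0909010914880938 -0.11718839271224259
tent_stake [(0.75, array([ 0.618 , -0.0018,  0.0011]))] [(0.58, array([ 0.6097, -0.0038,  0.008 ]))]
cleat_case [(0.57, array([0.8139, 0.0099, 0.0474]))] [(0.66, array([0.7925, 0.0069, 0.0523]))]
lantern_base [(0.58, array([ 0.3117, -0.4288,  0.0547]))] [(0.87, array([ 0.312 , -0.4326,  0.0492]))]
thermos [(0.78, array([0.3643, 0.4642, 0.1141]))] []
boot_brush [(0.65, array([0.7434, 0.2501, 0.0494]))] [(0.88, array([0.7155, 0.2553, 0.0483]))]
rubber_top [(0.71, array([0.6822, 0.0977, 0.0009]))] [(0.66, array([ 0.3113, -0.4363,  0.0487]))]
cork_top [(0.67, array([ 0.6781, -0.1236,  0.0032]))] [(0.74, array([ 0.641 , -0.1081,  0.0058]))]
```

View pics/end.png

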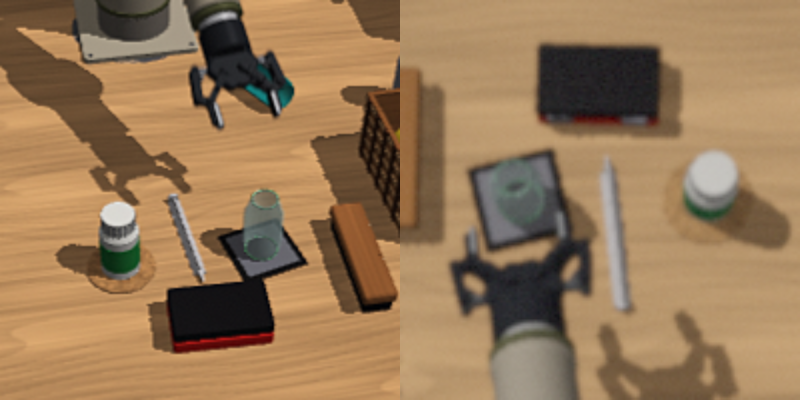

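Both stand upright and centred: the bottle on the cork at left crop (120,240), the globe on the rubber at (262,230). The gripper is clear and the bystanders haven't moved, so I hand in.

```bash
python3 -c "
from workcell import ticket,monitor
print(ticket.hand_in(),monitor.get_obs()['clock'])"
```

```text
the job is handed in; nothing more can be done
the job is handed in; nothing more can be done
```

I stood the bottle upright, cap up, on the cork mat, and the clear globe upright, wide end down, on the rubber mat. I then handed the job in at about 38 s. I lowered each one until the wrist force showed contact (11–14 N), then opened the gripper and backed away.

**Final checks:**
- **Bottle:** its axis is at about (0.660, -0.118). The cork mat's centre measured (0.658, -0.118), so it is about 2 mm off.
- **Globe:** its axis is at about (0.661, 0.109) and its top is at z ≈ 0.12. The rubber mat's centre measured (0.661, 0.107 to 0.112), so it is within a few mm.
- **Upright and clear:** both look upright in both camera views, with the gripper clear of them.
- **Bystanders:** all five were found within about 8 mm of where they started, which is within the networks' error. The thermos was found only in the scene view.

**What went wrong or disagreed:**
- **Joint limits:** joints 5, 6 and 7 reached the ends of their ranges a few times, and joints 3 and 4 once, while the wrist flipped over. Joint 7 read ±2.604 against a stated 2.6, and no fault was reported. I got out by going through a different wrist pose.
- **Mat positions:** once the bottle and globe stood on them, the networks placed the mat centres 1–2 cm off, because they see only the uncovered part. I used the mat positions measured at the start.

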